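# Hang the lift-off door back on the colour cabinet

### The job

Take the blue door out of the slotted stand and hang it, standing well open, on the little colour cabinet: lower both hinge knuckles over the two upright pins until they are fully down, and let go. Then push the door shut against its bumpers, so that it stays shut. Feel for the pins and never bear on the cabinet or its pins with more than about 25 N. Leave the two small open tins on the bench where they stand.

Things in the scene. Friction and masses are not known exactly. Their poses are not given: they have to be found in the camera images.
- door: Loose blue door, 0.24-0.39 kg, panel 12 (x) x 140 (y) x 160 (z) mm, at first upright in the stand. Origin: centre of the panel's underside. +x = inner face; -x = outer face, with a brass knob 20 mm proud at y -55, z 75 mm; +y = hinge edge; z up. Two vertical steel hinge tubes (knuckles) stand beyond the hinge edge. Seated on the pins, its underside is 12 mm above the bench.
- door_top (a point): Middle of the door's top edge, 160 mm above its underside; the edge is free and can be pinched from above across its 12 mm; the centre of mass is within 5 mm of straight below. Axes as the door's.
- knuckle_low (a point): Centre of the lower end of the door's lower knuckle, a tube of outer diameter 18, bore 10, length 22 mm, open at both ends. On the hinge axis: door x -3, y +80, z 25 mm. Axes as the door's.
- knuckle_up (a point): The same for the upper knuckle, on the same axis 90 mm higher (door z 115 mm).
- door_edge (a point): Point on the door's inner face at its free edge, half way up: door x +6, y -70, z 80 mm.
- cabinet: Fixed light-wood cabinet with tins inside, 110 deep (x) x 185 wide (y) x 185 mm high, on the bench. Origin: centre of its underside; +x to its back, +y to its left seen from the robot, z up. Open front in the plane x = -55 mm, facing roughly the robot. A steel hinge strip with two brass pins pointing up is at the front's left edge. The shut door's axes are along the cabinet's.
- pin_low (a point): NOMINAL foot of the lower pin (top of its 15 mm shoulder, where the knuckle's end rests): cabinet x -69, y 72.5, z 37 mm; axes as the cabinet's. The strip is screwed on through level slots: both pins together really sit up to 9 mm either way along y, unknown, and do not give. Pins: diameter 7, 16 mm high above the shoulder, the last 1.5 mm tapering to 5 mm.
- pin_up (a point): The same for the upper pin, on the same upright axis 90 mm higher (cabinet z 127 mm), with the same unknown sideways offset. A knuckle more than about 12 mm off can slip down outside its pin and rest on the shoulder: then it is held from one side only, and the door falls when let go.
- bumpers (a point): Between the faces of two rubber bumpers at the front's right edge (cabinet x -60, y -62.5 mm; z 35 and 155 mm), on which the shut door's inner face rests. Hung and open at a right angle, the door sticks out to the cabinet's -x with its outer face to the cabinet's +y; to shut it, its outer face is pushed towards the cabinet's -y, then +x. It may spring back a little.
- rack: Fixed wooden stand 140 (x) x 90 (y) mm with a slot along x, 14.4 mm wide and 100 mm long, floor 12 mm and walls' tops 42 mm above the bench. The door's bottom stands in it, hinge edge to the stand's +x, outer face to its +y. Origin: centre of the underside.
- plum_tin: Loose small open tin with plum wax, 58 mm diameter, 50 mm high, origin at the centre of its underside: leave alone.
- oxide_tin: Loose small open tin with rust-coloured wax, 58 mm diameter, 45 mm high, origin at the centre of its underside: leave alone.

How it is judged:
On the way:
1. both knuckles are fully down on their pins, the door open by at least 30 degrees and let go (z of knuckle_low in the frame of pin_low between -0.003 and 0.003 m and z of knuckle_up in the frame of pin_up between -0.003 and 0.003 m and horizontal distance between knuckle_low and pin_low below 0.0125 m and horizontal distance between knuckle_up and pin_up below 0.0125 m and angle between the x axis of door and the x axis of cabinet, either way round above 0.52 rad and contact force between the fingers and door below 0.1 N), for 0.3 s.
At the end, for the whole second after the job is handed in: Both knuckles are down on their pins' shoulders (within 3 mm in height, hinge axis within 12.5 mm of the slot middle), the door is shut (inner face at the free edge within 12 mm of the bumpers' faces), at rest and released (z of knuckle_low in the frame of pin_low between -0.003 and 0.003 m and z of knuckle_up in the frame of pin_up between -0.003 and 0.003 m and horizontal distance between knuckle_low and pin_low below 0.0125 m and horizontal distance between knuckle_up and pin_up below 0.0125 m and x of door_edge in the frame of cabinet between -0.072 and -0.052 m and y of door_edge in the frame of cabinet below -0.05 m and linear speed of door below 0.02 m/s); the robot touches nothing.
It fails at once if the cabinet or its pins are loaded by the door with more than 25 N (contact force between door and cabinet above 25 N).
It fails at once if the robot itself presses on the cabinet with more than 25 N (contact force between any of the arm, the fingers and cabinet above 25 N).
It fails at once if one of the small tins is moved by more than 20 mm (distance of any of plum_tin, oxide_tin from where it was at the start of the episode above 0.02 m).
It also fails if it takes over 72 s, if anything falls off the work surface, if the arm or the gripper's body presses on something with over 40 N, if the wrist force passes 120 N, or if a joint passes its speed limit or range.

### The arm

A 7-joint arm with a two-finger parallel gripper is mounted at the origin on a cart in front of the work surface, level with it; the furniture and walls round the work are solid. World frame = base frame: x ahead of the robot, y to its left, z up, the work surface at z = 0. Lengths are in m, angles in rad, forces in N, time in s.
With the tool pointing down it reaches from about 0.425 to 0.925 m from the base axis. Payload 6.8 kg.
Tool frame: the origin (TCP) lies midway between the tips of the shut fingers; the grasp point (between the pads) lies 19 mm behind it; x points along the fingers, y is the direction in which the jaws open and shut, and the axes are right-handed (so a half turn about x gives the same grasp; the last joint's range is limited). The gripper opens to 85 mm and grips with 20 to 120 N. Pads are 22 mm wide; open, the fingers measure 114 mm over their backs; the gripper's body (76 mm by 85 mm) begins 54 mm behind the grasp point. The pads swing forward as they close: fully open they stand 13 mm farther back than shut.
Start: joints at [-1.379, 0.477, 0.022, 1.555, -0.011, 1.109, -0.083], TCP at [0.199, 0.645, 0.231] pointing down, gripper open.
Joint ranges: [-2.96, 2.96], [-0.34, 2.1], [-1.41, 1.46], [0.24, 2.44], [-1.37, 4.51], [0.17, 1.92], [-2.96, 2.96]. Speed limits (rad/s): [2.39, 2.39, 3.14, 3.14, 3.14, 3.14, 3.14].

### API

Orientations are given as a rotation vector (axis times angle).
In Python, from bench import r, viewer, nets gives the robot as it stands.
- The arm moves only by the shell command python3 -m pendant 'ROWS' [FORCE]. ROWS is JSON, one flat list of numbers, 5 for each row, row after row: the finger opening in mm, from 0 to 85.4, then the shift along the tool's x, y, z in mm, then the turn about the tool's x in rad. A call has 1 to 20 rows; each row shifts and turns the commanded pose from where the row before left it, along the tool's axes as they then stand; what a row does not reach is not made up. A row lasts 1/8 s, in which the tool goes at most 62.5 mm and 10.7 degrees, less where a joint would pass 70% of its speed; a pose out of reach is approached as far as the arm can. A call with a gripper value outside its range is refused whole. The fingers move at their own pace and stop on an object; FORCE is the grip in N (left out, the last holds). Time passes only in rows, so rows that do not move let the fingers close. It gives the time, the measured TCP pose, the force and the opening at its end, in the units of the state.
- r.get_obs(): the state, without advancing time (a new reading comes with each control period).
- viewer.grab_frame(name): name is "scene" or "top" or "wrist"; returns (picture, depth): 400x640x3 uint8, red, green, blue; 400x640 float32, m along the optical axis (not along the pixel's ray), 0 where there is no reading.
- viewer.calibration(name): a dict with "mtx" (3x3 intrinsics, pixels), "world_to_cam" (4x4, takes a point from world to camera coordinates). Camera axes: x right, y up, looking along -z (the intrinsics and any distortion apply to the point x, -y, -z); pixel columns grow to the right and rows downward; lengths in m; the calibration is good to about 2 mm. A picture is of the moment at which its call begins: read the wrist's pose just before it. calibration takes no time and is no camera call; for the wrist camera it gives the pose at the moment of the call.
- r.hand_in(): hands the job in, once; it reports no verdict.
Trained networks look in the newest picture that a camera, given by its name, has taken for a name from the list of things; names that differ only in an ending like _2 or _b are one class to them, and where a whole thing is asked for, a point or a joint stands for the part that bears it (a point fixed in the world has none). Each returns a list of dicts, best first, with "score" (0 to 1); they miss things now and then, are a little off and sometimes report something else, mostly with a low value. They report only what shows in the picture. A call takes as long as a camera call.
- nets.look_for(name, camera): "location" ([x, y, z] in m, in world coordinates, good to about 4 mm: the middle of the surface that is visible of it).
- nets.silhouettes(name, camera): "mask" (400x640 bool, what is visible of it).
The state is a dict: "clock": time; "joints": joint angles; "qvel": joint speeds; "tau": joint torques, N m; "tcp_pos": TCP position; "orientation": TCP orientation; "contact_force": force on the tool from outside, world axes, zero at the start; "moment": the same for the moment, N m; "grip_width": finger opening in m.
Only numpy, scipy, OpenCV 4.12 (cv2) and the standard library are available. Lean on these libraries where they do the work, as an engineer would, in place of code of your own. Each camera call takes 0.05 s, during which the arm holds its last target. There are 200 camera calls.

## Working session

There is one attempt and no reset: what is moved stays moved. The work goes in short steps, Python scripts to look and compute and a shell command to move; the robot and the scene stay as the last step left them, time stands still between calls to the robot, and variables do not carry over. Pictures are saved under pics/ and viewed, about 8 in all and at most 12, crops included, and the job is handed in when it is done.

```bash
ls; mkdir -p pics; cat > h.py <<'E'
from bench import r, viewer, nets
import numpy as np, cv2
from scipy.spatial.transform import Rotation as R
def grab(n):
    im,d=viewer.grab_frame(n); c=viewer.calibration(n); return im,d,c
def cloud(d,c):
    K=c["mtx"]; v,u=np.mgrid[:400,:640]
    p=np.stack([(u-K[0,2])/K[0,0]*d,-(v-K[1,2])/K[1,1]*d,-d],-1)
    T=np.linalg.inv(c["world_to_cam"]); return p@T[:3,:3].T+T[:3,3]
def proj(P,c):
    q=np.atleast_2d(P)@c["world_to_cam"][:3,:3].T+c["world_to_cam"][:3,3]
    q=q*[1,-1,-1]; q=q@np.array(c["mtx"]).T; return q[:,:2]/q[:,2:]
E
python3 - <<'E'
from h import *
np.set_printoptions(precision=4,suppress=True)
o=r.get_obs(); print(o)
for n in ("scene","top"):
    im,d,c=grab(n); cv2.imwrite(f"pics/{n}0.png",im[...,::-1]); np.savez(f"{n}0.npz",d=d,im=im,**{k:v for k,v in c.items()})
    print(n,list(c),c["mtx"],c["world_to_cam"])
    for t in ("door","cabinet","rack","plum_tin","oxide_tin"):
        print(t,[(x["location"],round(x["score"],2)) for x in nets.look_for(t,n)[:2]])
E
```

```text
pics
{'clock': 0.0, 'joints': array([-1.3791,  0.4778,  0.0224,  1.5565, -0.0115,  1.1093, -0.0831]), 'qvel': array([-0.0009, -0.0009,  0.0002,  0.001 ,  0.0005, -0.0003, -0.0001]), 'tau': array([ -0.    , -59.6441,   1.6076, -28.1202,   0.0124,   0.0092,
        -0.    ]), 'tcp_pos': array([0.1992, 0.6443, 0.2303]), 'orientation': array([ 0.2338,  1.5581, -0.2368]), 'contact_force': array([-0.7918,  0.0249,  0.1188]), 'moment': array([-0.0164,  0.0358, -0.0007]), 'grip_width': 0.08529306589785843}
scene ['mtx', 'world_to_cam'] [[487.2005   0.     325.0954]
 [  0.     487.2005 194.1356]
 [  0.       0.       1.    ]] [[ 0.8773 -0.4797 -0.018  -0.4787]
 [ 0.2996  0.5179  0.8012 -0.2593]
 [-0.375  -0.7083  0.5981 -0.9943]
 [ 0.      0.      0.      1.    ]]
door [([0.5157, 0.2314, 0.1092], 0.92)]
cabinet [([0.5163, 0.2299, 0.1098], 0.17)]
rack [([0.4996, 0.2091, 0.0109], 0.82), ([0.5115, 0.2315, 0.1059], 0.4)]
plum_tin [([0.6725, -0.0892, 0.1228], 0.69), ([0.4159, -0.1811, 0.0353], 0.55)]
oxide_tin [([0.6993, 0.1848, 0.0307], 0.6)]
top ['mtx', 'world_to_cam'] [[401.1488   0.     319.2363]
 [  0.     401.1488 199.0518]
 [  0.       0.       1.    ]] [[-0.0081 -0.9998 -0.0162  0.0356]
 [ 0.9862 -0.0107  0.165  -0.5601]
 [-0.1651 -0.0146  0.9862 -0.9589]
 [ 0.      0.      0.      1.    ]]
door [([0.5141, 0.233, 0.1373], 0.55)]
cabinet [([0.6796, -0.0683, 0.1823], 0.73), ([0.5028, 0.2126, 0.0112], 0.59)]
rack [([0.5027, 0.2128, 0.0103], 0.61)]
plum_tin [([0.4214, -0.1755, 0.0337], 0.61), ([0.515, 0.238, 0.1342], 0.51)]
oxide_tin [([0.6982, 0.1955, 0.0251], 0.92)]
```

```bash
python3 -c "
import cv2,numpy as np
a=cv2.imread('pics/scene0.png');b=cv2.imread('pics/top0.png')
cv2.imwrite('pics/both.png',cv2.resize(np.vstack([a,b]),(480,600)))"
```

```text
(no output)
```

View pics/both.png

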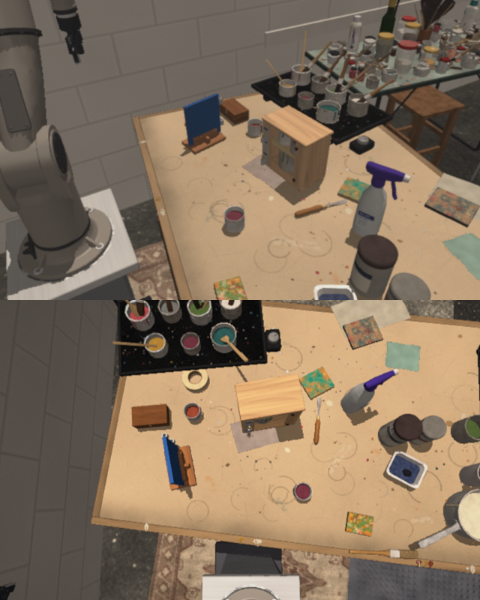

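The scene view (top half) shows the blue door in its stand at about (200,120) and the cabinet at (295,150). The top view (lower half) shows the door at (175,462), the cabinet's roof at (268,398), the rust-coloured tin at (192,411) and the plum tin at (302,491). Next I fit the poses from depth.

```bash
python3 - <<'E'
from h import *
np.set_printoptions(precision=4,suppress=True)
o=r.get_obs(); print("tool",R.from_rotvec(o["orientation"]).as_matrix())
for n in ("top","scene"):
    z=np.load(n+"0.npz"); c={k:z[k] for k in("mtx","world_to_cam")}; d=z["d"]; im=z["im"].astype(int)
    P=cloud(d,c); ok=d>0
    tab=ok&(abs(P[...,2])<.01)&(P[...,0]>.4)&(P[...,0]<.9)&(abs(P[...,1])<.3)
    print(n,"table z",np.median(P[tab][:,2]))
    m=ok&(abs(P[...,2]-.185)<.008)&(abs(P[...,0]-.68)<.15)&(abs(P[...,1]+.07)<.18)
    rc=cv2.minAreaRect((P[m][:,:2]*1000).astype(np.float32)); print("cab top",m.sum(),rc,np.median(P[m][:,2]))
    print(cv2.boxPoints(rc))
    b=ok&(im[...,2]>im[...,0]*1.5)&(abs(P[...,0]-.515)<.13)&(abs(P[...,1]-.233)<.13)&(P[...,2]>.03)
    Q=P[b]; print("door",len(Q),Q.min(0),Q.max(0))
    # plane ransac by SVD on median trimmed
    for s in range(4):
        m0=Q.mean(0); nrm=np.linalg.svd(Q-m0,full_matrices=0)[2][2]; e=(Q-m0)@nrm; Q=Q[abs(e)<max(.003,1.5*e.std())]
    print("plane",m0,nrm,len(Q),np.std((Q-m0)@nrm))
    t=ok&(P[...,2]>.160)&(P[...,2]<.180)&b
    if t.sum()>10: print("top edge",t.sum(),cv2.minAreaRect((P[t][:,:2]*1000).astype(np.float32)),P[t].mean(0))
    for nm,a,h in(("plum",(.42,-.178),.05),("ox",(.70,.19),.045)):
        k=ok&(abs(P[...,2]-h)<.008)&(np.hypot(P[...,0]-a[0],P[...,1]-a[1])<.05)
        if k.sum()>5: print(nm,cv2.minEnclosingCircle((P[k][:,:2]*1000).astype(np.float32)))
    x0,y0=(200,120) if n=="top" else (180,90)
    cv2.imwrite(f"pics/c{n}.png",cv2.resize(im[y0:y0+180,x0:x0+240].astype(np.uint8)[...,::-1],None,fx=3.3,fy=3.3,interpolation=cv2.INTER_CUBIC))
E
```

```text
tool [[ 0.      0.2953  0.9554]
 [ 0.      0.9554 -0.2953]
 [-1.      0.      0.    ]]
top table z -0.0003937470660746456
cab top 4342 ((694.1239013671875, -62.717529296875), (116.74871063232422, 193.4168701171875), 8.97715950012207) 0.18445787289648413
[[ 621.3741   23.6975]
 [ 651.5551 -167.3501]
 [ 766.8737 -149.1326]
 [ 736.6927   41.9151]]
door 984 [0.4431 0.2183 0.0304] [0.5891 0.262  0.1752]
plane [0.5097 0.2321 0.1191] [-0.199   0.98   -0.0101] 776 0.0008164629249756458
top edge 384 ((510.78662109375, 237.4197235107422), (138.79054260253906, 12.221964836120605), 11.167567253112793) [0.5099 0.2364 0.1704]
plum ((419.8550720214844, -175.27207946777344), 29.56549072265625)
ox ((698.4254760742188, 192.72950744628906), 29.36490821838379)
scene table z 0.0008543190990675797
cab top 2657 ((694.8984375, -63.873756408691406), (119.15361785888672, 194.83944702148438), 8.959319114685059) 0.18564014405761664
[[ 620.877    23.0793]
 [ 651.22   -169.383 ]
 [ 768.9199 -150.8268]
 [ 738.5768   41.6355]]
door 2007 [0.443  0.2135 0.0302] [0.5796 0.2555 0.1761]
plane [0.5092 0.231  0.1107] [-0.2006  0.9797 -0.001 ] 1661 0.0014590346136046106
top edge 312 ((511.15350341796875, 236.20013427734375), (139.20266723632812, 18.914125442504883), 10.158617973327637) [0.5096 0.2331 0.1689]
plum ((421.0531005859375, -175.65655517578125), 31.20645523071289)
ox ((702.1447143554688, 192.10552978515625), 31.059680938720703)
```

View pics/ctop.png

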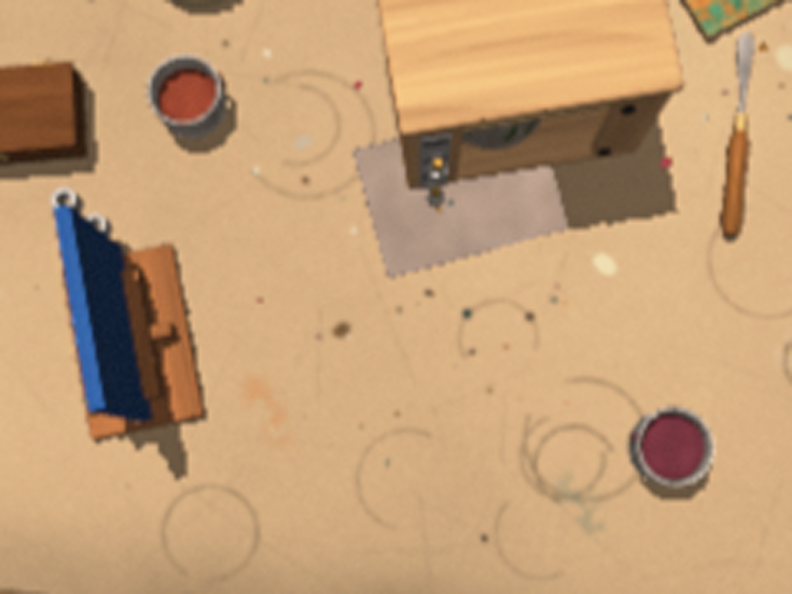

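View pics/cscene.png

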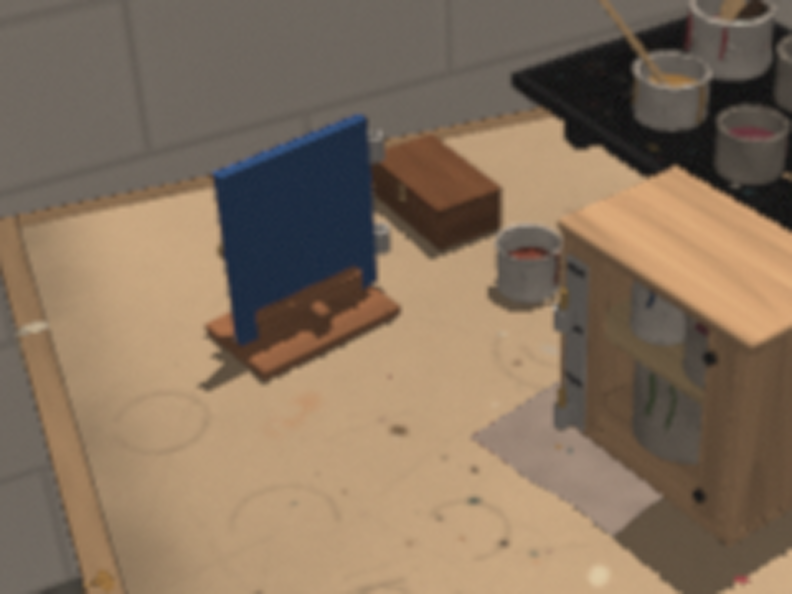

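Crops: the door's two knuckles are at (65,198) and (97,222) in the top crop, so the hinge edge faces away from the robot. The cabinet's hinge strip and pins are at (438,160) and (436,200). The door's present yaw is already close to 90° open. I'll look at the pins with the wrist camera before grasping, so I need the camera mounting first.

```bash
cat >> h.py <<'E'
def tool():
    o=r.get_obs(); T=np.eye(4); T[:3,:3]=R.from_rotvec(o["orientation"]).as_matrix(); T[:3,3]=o["tcp_pos"]; return T
def yaw(T): return np.arctan2(T[1,1],T[0,1])   # direction of tool y
def go(goal,yw=None):
    T=tool(); d=T[:3,:3].T@(np.array(goal)-T[:3,3])*1000; s=f"shift mm {d.round(1)}"
    if yw is not None: s+=f" turn {-((yw-yaw(T)+np.pi)%(2*np.pi)-np.pi):.3f}"
    print(s)
CY=np.radians(8.97); CO=np.array([.6945,-.0633])
def cab(x,y,z=0): # mm cabinet frame -> world
    c,s=np.cos(CY),np.sin(CY); return np.array([CO[0]+(c*x-s*y)/1000,CO[1]+(s*x+c*y)/1000,z/1000])
E
python3 - <<'E'
from h import *
np.set_printoptions(precision=4,suppress=True)
c=viewer.calibration("wrist"); T=tool(); print(c["mtx"]); print(np.linalg.inv(T)@np.linalg.inv(c["world_to_cam"]))
print("pin",cab(-69,72.5,143)); go((.511,.237,.30),np.radians(101.4)); go(cab(-69-60,72.5,320),np.radians(99))
# top-camera brass pin estimates (upper pin tip z .143)
z=np.load("top0.npz"); cc={k:z[k] for k in("mtx","world_to_cam")}
for dy in(-9,0,9): print(dy,proj([cab(-69,72.5+dy,143),cab(-69,72.5+dy,53)],cc).round(1))
E
```

```text
[[310.4173   0.     320.8747]
 [  0.     310.4173 200.4893]
 [  0.       0.       1.    ]]
[[-0.001   0.2745 -0.9616 -0.1428]
 [ 1.      0.0002 -0.001  -0.0005]
 [-0.0001 -0.9616 -0.2745 -0.0698]
 [ 0.      0.      0.      1.    ]]
pin [ 0.615  -0.0024  0.143 ]
shift mm [ -68.7 -297.6  418.2] turn -0.499
shift mm [ -88.7 -522.1  534.5] turn -0.457
-9 [[336.5 167.8]
 [335.6 176.5]]
0 [[332.7 168.5]
 [332.1 177.1]]
9 [[328.8 169.1]
 [328.5 177.6]]
```

```bash
python3 -m pendant '[85,-10,0,0,-0.153,85,-10,0,0,-0.153,85,-10,0,0,-0.153]' 40; python3 - <<'E'
from h import *
go(cab(-69-30,72.5,250),np.radians(99)); 
E
```

```text
clock: 0.98
tcp_pos: [0.1994, 0.6449, 0.2616]
orientation: [-0.129, 1.567, 0.129]
contact_force: [0.2, -0.5, -0.7]
grip_width: 0.0849
shift mm [  11.7 -706.3  274.3] turn 0.007
```

```bash
python3 -m pendant '[85,0,-54.4,21.1,0,85,0,-54.4,21.1,0,85,0,-54.4,21.1,0,85,0,-54.4,21.1,0,85,0,-54.4,21.1,0,85,0,-54.4,21.1,0,85,0,-54.4,21.1,0,85,0,-54.4,21.1,0,85,0,-54.4,21.1,0,85,0,-54.4,21.1,0,85,3,-54.4,21.1,0,85,3,-54.4,21.1,0,85,3,-54.4,21.1,0,85,0,0,0,0,85,0,0,0,0]'; python3 - <<'E'
from h import *
np.set_printoptions(precision=4,suppress=True)
go(cab(-69-30,72.5,250),np.radians(99))
im,d,c=grab("wrist"); np.savez("w1.npz",im=im,d=d,**c)
pts=[cab(-69,72.5+k,h) for h in(143,53) for k in(-9,0,9)]; p=proj(pts,c); print(p.round(1))
x,y=map(int,p[1]); x0,y0=max(0,min(x-110,420)),max(0,min(y-70,250))
print(x0,y0); cv2.imwrite("pics/w1.png",cv2.resize(im[y0:y0+150,x0:x0+220][...,::-1],None,fx=3.6,fy=3.6,interpolation=cv2.INTER_CUBIC))
E
```

```text
clock: 2.85
tcp_pos: [0.5821, -0.0094, 0.2522]
orientation: [-0.124, 1.568, 0.125]
contact_force: [0.4, 0.5, -0.0]
grip_width: 0.0847
shift mm [2.2 1.7 3.6] turn 0.002
[[311.4 235.4]
 [321.7 235.4]
 [332.  235.4]
 [313.6 205.4]
 [321.4 205.5]
 [329.2 205.5]]
211 165
```

View pics/w1.png

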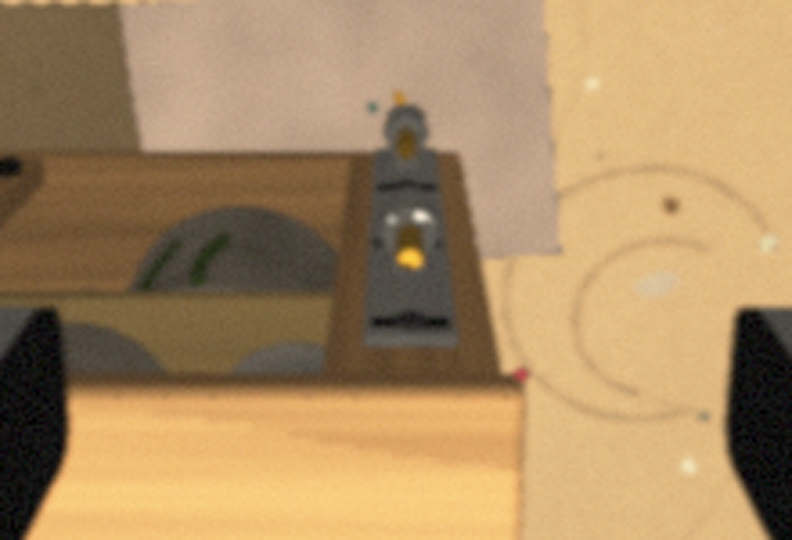

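The wrist crop shows the upper pin's yellow tip at crop (410,258), which is image (324.9,236.7). The lower pin's tip is in shadow at crop (405,148). Relative to nominal, both pins sit about 2–3 mm towards +y. I'll view the door's upper knuckle from the same geometry so that camera bias cancels.

```bash
python3 - <<'E'
from h import *
go((.556,.249,.258),np.radians(101.4))
z=np.load("w1.npz"); c={k:z[k] for k in("mtx","world_to_cam")}; im=z["im"].astype(int)
# back-project yellow tip to z=.143
s=im[225:248,310:340]; m=(s[...,0]>190)&(s[...,0]-s[...,2]>90); v,u=np.nonzero(m); u=u.mean()+310; v=v.mean()+225; print(m.sum(),u,v)
def back(u,v,zz):
    K=c["mtx"]; T=np.linalg.inv(c["world_to_cam"]); d=T[:3,:3]@[(u-K[0,2])/K[0,0],-(v-K[1,2])/K[1,1],-1]; return T[:3,3]+d*(zz-T[2,3])/d[2]
P=back(u,v,.143); L=back(323.5,206,.053)
for q in(P,L):
    e=(q[:2]-CO)@np.array([[np.cos(CY),-np.sin(CY)],[np.sin(CY),np.cos(CY)]]); print(q,"cab mm",e*1000)
E
```

```text
shift mm [ -5.6 258.3  15.6] turn -0.038
23 324.5652173913044 236.2173913043478
[6.15406906e-01 1.33822448e-04 1.43000000e-01] cab mm [-68.23536503  74.99001506]
[6.15283540e-01 1.43722026e-05 5.30000000e-02] cab mm [-68.37584668  74.89126057]
```

```bash
python3 -m pendant '[85,-1.1,51.7,3,0,85,-1.1,51.7,3,0,85,-1.1,51.7,3,0,85,-1.1,51.7,3,0,85,-1.1,51.7,3,-0.038,85,0,0,0,0,85,0,0,0,0]'; python3 - <<'E'
from h import *
im,d,c=grab("wrist"); np.savez("w2.npz",im=im,d=d,**c); T=tool(); print(T[:3,3],np.degrees(yaw(T)))
P=cloud(d,c); b=(d>0)&(im[...,2]>im[...,0]*1.5)&(abs(P[...,2]-.172)<.006)
print("top edge",b.sum(),P[b].mean(0),cv2.minAreaRect((P[b][:,:2]*1000).astype(np.float32)))
p=proj([(.5888,.2561,.149)],c)[0]; print(p); x0,y0=int(p[0])-110,int(p[1])-100
print(x0,y0); cv2.imwrite("pics/w2.png",cv2.resize(im[y0:y0+160,x0:x0+220][...,::-1],None,fx=3.6,fy=3.6,interpolation=cv2.INTER_CUBIC))
go((.511,.237,.142))
E
```

```text
clock: 3.78
tcp_pos: [0.5553, 0.2484, 0.2579]
orientation: [-0.157, 1.565, 0.156]
contact_force: [0.3, -0.4, 0.5]
grip_width: 0.0847
[0.5557403  0.24726175 0.25789814] 101.29689844724237
top edge 2769 [0.50828354 0.23714577 0.17225158] ((514.0584106445312, 238.23983764648438), (138.80633544921875, 10.864065170288086), 11.214232444763184)
[323.63203317 236.01136015]
213 136
shift mm [115.9  -1.3 -45.9]
```

View pics/w2.png

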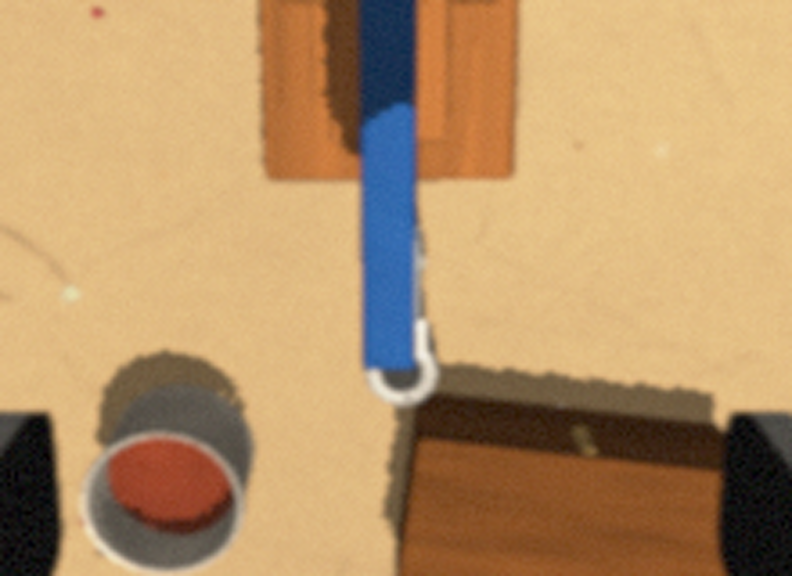

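The knuckle ring is at crop (403,368), which is image (324.8,238), about 1–2 mm from where I predicted it. Grasping the top edge now.

```bash
python3 -m pendant '[60,0,-0.6,-44.3,0,45,40,0,0,0,45,40,0,0,0,45,38,0,0,0,45,0,0,0,0,0,0,0,0,0,0,0,0,0,0,0,0,0,0,0,0,0,0,0,0]' 60; python3 -c "
from h import *
print(tool()[:3,3],r.get_obs()['contact_force'],np.degrees(yaw(tool())))"
```

```text
clock: 4.95
tcp_pos: [0.5143, 0.2391, 0.1419]
orientation: [-0.153, 1.562, 0.156]
contact_force: [-1.1, 0.3, 7.5]
grip_width: 0.0112
[0.51431319 0.23914349 0.14187624] [-1.12845755  0.33602509  7.54323063] 101.28576266311977
```

```bash
python3 -m pendant '[0,-5,0,0,0,0,-10,0,0,0,0,-10,0,0,0,0,-12,0,0,0,0,-12,0,0,0,0,0,0,0,0]' 60; python3 - <<'E'
from h import *
o=r.get_obs(); print(o['contact_force'],o['moment'],tool()[:3,3],np.degrees(yaw(tool())))
im,d,c=grab("wrist"); np.savez("w3.npz",im=im,d=d,**c)
P=cloud(d,c); b=(d>0)&(im[...,2]>im[...,0]*1.5)
u=proj([(.592,.257,.149+.049)],c)[0]; print("knuckle pred",u); 
b2=b&(P[...,2]>.19); print(b2.sum(),P[b2].mean(0),np.percentile(P[b2],[2,98],axis=0))
cv2.imwrite("pics/w3.png",im[...,::-1])
E
```

```text
clock: 5.7
tcp_pos: [0.5135, 0.2389, 0.1902]
orientation: [-0.154, 1.563, 0.156]
contact_force: [0.4, -0.3, -3.3]
grip_width: 0.0113
[ 0.38370485 -0.26913641 -3.3160673 ] [ 0.02727111  0.02049686 -0.04791798] [0.51353942 0.23886676 0.19016405] 101.29525040938837
knuckle pred [325.81340297 397.65576269]
9149 [0.49080421 0.23383895 0.23145459] [[0.44579181 0.18733271 0.21849379]
 [0.53670159 0.28494456 0.2833568 ]]
```

View pics/w3.png

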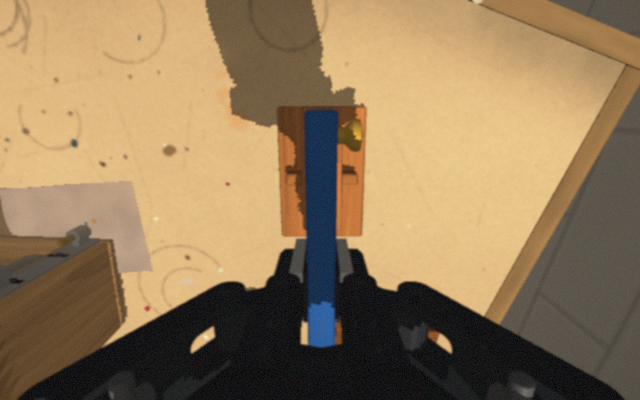

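The door is lifted clean out of the stand and held at image (320,250). The knuckle is hidden from the wrist camera. I'm moving to just in front of the pins.

```bash
python3 -m pendant '[0,0,-15,-8,0,0,0,-30,-8,0,0,0,-40,-8,0,0,0,-45,-8,0,0,0,-45,-8,0,0,0,-40,0,0,0,0,-25,0,0,0,0,-16,0,0,0,0,0,0,0,0,0,0,0,0]'; python3 - <<'E'
from h import *
o=r.get_obs(); T=tool(); print(o['contact_force'],T[:3,3],np.degrees(yaw(T)))
ims=[]
t=T[:3,3]; zt=T[:3,2]; yt=T[:3,1]
kn=t+zt*.0785+yt*.003; print("knuckle est",kn[:2])
for n in("top","scene"):
    im,d,c=grab(n); np.savez(n+"4.npz",im=im,d=d,**c)
    kz=t[2]-.1405+.149; k2=kz
    pk=proj([(*kn[:2],kz),(*kn[:2],kz-.09),(.6154,.0001,.143),(.6154,.0001,.053)],c); print(n,pk.round(1))
    x0,y0=int(pk[0][0])-50,int(pk[0][1])-40; x0=max(x0,0);print(x0,y0)
    ims.append(cv2.resize(im[y0:y0+100,x0:x0+100][...,::-1],(400,400),interpolation=cv2.INTER_CUBIC))
cv2.imwrite("pics/p4.png",np.hstack(ims))
E
```

```text
clock: 7.0
tcp_pos: [0.5234, -0.0192, 0.1885]
orientation: [-0.155, 1.566, 0.157]
contact_force: [-0.9, 0.0, -3.1]
grip_width: 0.0112
[-0.86214272  0.03198116 -3.09795912] [ 0.52335519 -0.01916941  0.18854865] 101.3807985837082
knuckle est [ 0.59971967 -0.00073805]
top [[332.4 169.4]
 [331.8 178.4]
 [331.5 168.3]
 [331.  176.9]]
282 129
scene [[344.7 159.7]
 [344.4 191.7]
 [350.1 177.2]
 [349.6 207.4]]
294 119
```

View pics/p4.png

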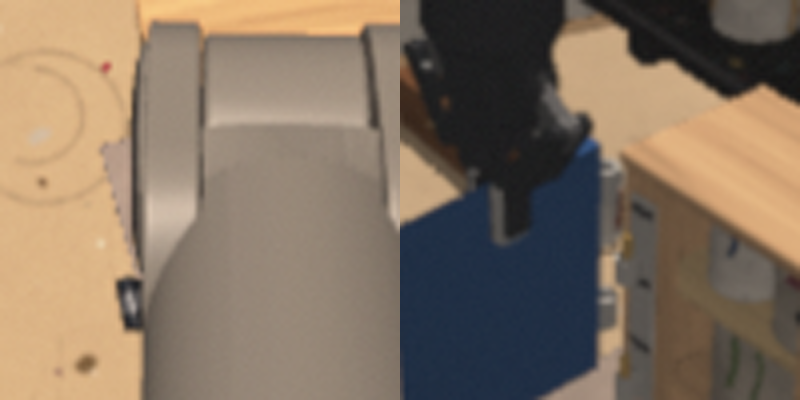

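The arm hides the top view. The scene crop shows the upper knuckle's top at about image (345.7,159) and the pin's tip at about (350.7,178), both within 1 px of the estimates. I'm moving over the pins and then lowering in small steps.

```bash
python3 -m pendant '[0,0,-1.7,7,0,0,0,0,7.8,0,0,8,0,0,0,0,8,0,0,0,0,8,0,0,0,0,0,0,0,0]'; python3 -m pendant '[0,1.5,0,0,0,0,1.5,0,0,0,0,0,0,0,0]';python3 -m pendant '[0,1,0,0,0,0,1,0,0,0,0,0,0,0,0]'
```

```text
clock: 7.85
tcp_pos: [0.5378, -0.0192, 0.1638]
orientation: [-0.155, 1.567, 0.155]
contact_force: [0.4, 0.2, -2.7]
grip_width: 0.0111
clock: 8.22
tcp_pos: [0.5386, -0.0192, 0.1618]
orientation: [-0.155, 1.565, 0.155]
contact_force: [0.3, -0.2, -3.3]
grip_width: 0.0112
clock: 8.6
tcp_pos: [0.5385, -0.0191, 0.1597]
orientation: [-0.155, 1.565, 0.155]
contact_force: [0.6, -0.4, -3.8]
grip_width: 0.0114
```

```bash
python3 -m pendant '[0,1,0,0,0,0,1,0,0,0,0,0,0,0,0]'; python3 -m pendant '[0,1,0,0,0,0,0,0,0,0]';python3 -m pendant '[0,1,0,0,0,0,0,0,0,0]'
```

```text
clock: 8.98
tcp_pos: [0.5385, -0.0192, 0.1577]
orientation: [-0.155, 1.566, 0.155]
contact_force: [0.3, -0.8, -2.3]
grip_width: 0.0112
clock: 9.22
tcp_pos: [0.5385, -0.0192, 0.1567]
orientation: [-0.155, 1.565, 0.155]
contact_force: [0.1, -0.1, -3.3]
grip_width: 0.0111
clock: 9.48
tcp_pos: [0.5385, -0.0192, 0.1557]
orientation: [-0.155, 1.565, 0.155]
contact_force: [-0.1, 0.1, -3.2]
grip_width: 0.011
```

```bash
python3 -m pendant '[0,1,0,0,0,0,0,0,0,0]'; python3 -m pendant '[0,1,0,0,0,0,0,0,0,0]';python3 -m pendant '[0,1,0,0,0,0,0,0,0,0]'
```

```text
clock: 9.72
tcp_pos: [0.5385, -0.0192, 0.1547]
orientation: [-0.155, 1.565, 0.155]
contact_force: [0.7, 0.2, -2.4]
grip_width: 0.0109
clock: 9.98
tcp_pos: [0.5385, -0.0192, 0.1537]
orientation: [-0.155, 1.565, 0.155]
contact_force: [0.6, 0.5, -3.8]
grip_width: 0.0108
clock: 10.22
tcp_pos: [0.5385, -0.0192, 0.1527]
orientation: [-0.155, 1.565, 0.155]
contact_force: [-1.0, -0.1, -4.4]
grip_width: 0.0111
```

```bash
python3 -m pendant '[0,1,0,0,0,0,1,0,0,0,0,0,0,0,0]'; python3 -m pendant '[0,1,0,0,0,0,1,0,0,0,0,0,0,0,0]'; python3 -m pendant '[0,0,1,0,0,0,0,1,0,0,0,0,0,0,0]'; python3 -m pendant '[0,0,0.5,0,0,0,0,0.5,0,0,0,0,0,0,0]'
```

```text
clock: 10.6
tcp_pos: [0.5385, -0.0192, 0.1507]
orientation: [-0.155, 1.566, 0.155]
contact_force: [-0.4, -0.5, -4.2]
grip_width: 0.0111
clock: 10.98
tcp_pos: [0.5385, -0.0192, 0.1487]
orientation: [-0.155, 1.565, 0.155]
contact_force: [-0.4, -0.0, -3.0]
grip_width: 0.0115
clock: 11.35
tcp_pos: [0.5382, -0.0174, 0.1488]
orientation: [-0.155, 1.565, 0.154]
contact_force: [0.8, -0.3, -3.8]
grip_width: 0.0112
clock: 11.72
tcp_pos: [0.5381, -0.0169, 0.1488]
orientation: [-0.155, 1.565, 0.154]
contact_force: [0.2, -4.1, -4.1]
grip_width: 0.0111
```

```bash
python3 -m pendant '[0,0,-1,0,0,0,0,-1,0,0,0,0,0,0,0]'; python3 -m pendant '[0,0,-1,0,0,0,0,0,0,0]'; python3 -m pendant '[0,0,-0.7,0,0,0,0,0,0,0]'
```

```text
clock: 12.1
tcp_pos: [0.5383, -0.0176, 0.1488]
orientation: [-0.155, 1.565, 0.156]
contact_force: [0.1, -0.4, -3.0]
grip_width: 0.0108
clock: 12.35
tcp_pos: [0.5385, -0.0189, 0.1487]
orientation: [-0.155, 1.565, 0.155]
contact_force: [0.1, -0.1, -3.8]
grip_width: 0.0112
clock: 12.6
tcp_pos: [0.5387, -0.0199, 0.1488]
orientation: [-0.155, 1.565, 0.155]
contact_force: [0.2, 0.2, -3.3]
grip_width: 0.0111
```

```bash
python3 -m pendant '[0,0,-0.7,0,0,0,0,0,0,0]'; python3 -m pendant '[0,0,-0.7,0,0,0,0,0,0,0]'; python3 -c "
from h import *
im,d,c=grab('scene'); t=tool(); kn=t[:3,3]+t[:3,2]*.0785+t[:3,1]*.003
p=proj([(*kn[:2],t[2,3]+.0085)],c)[0];print(p)
x0,y0=int(p[0])-50,int(p[1])-25
cv2.imwrite('pics/p5.png',cv2.resize(im[y0:y0+90,x0:x0+100][...,::-1],(700,630),interpolation=cv2.INTER_CUBIC))"
```

```text
clock: 12.85
tcp_pos: [0.5389, -0.0206, 0.1488]
orientation: [-0.155, 1.565, 0.155]
contact_force: [-0.4, -0.3, -2.8]
grip_width: 0.011
clock: 13.1
tcp_pos: [0.539, -0.0212, 0.1488]
orientation: [-0.155, 1.565, 0.155]
contact_force: [-0.9, 0.3, -3.2]
grip_width: 0.0111
[350.84485053 172.73558695]
```

View pics/p5.png

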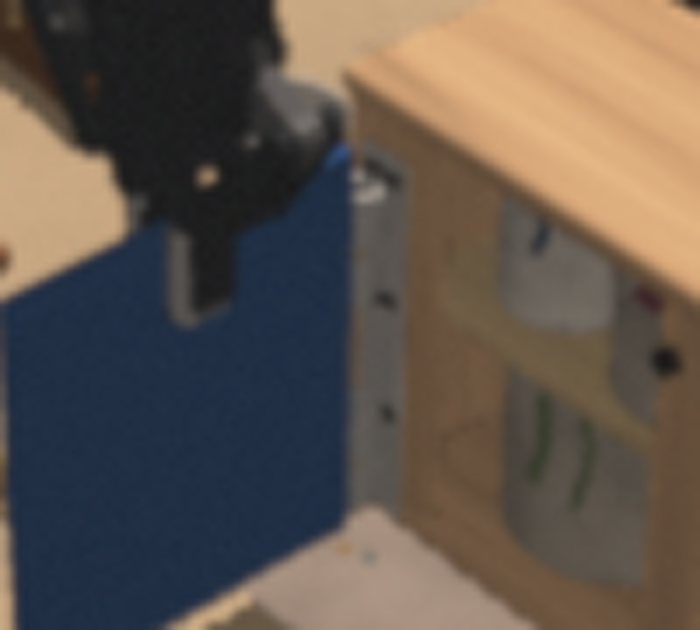

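The scene crop shows the upper knuckle around (370,185) against the strip, with the pin out of sight. I keep probing towards -y to see whether there is a wall on that side too.

```bash
python3 -m pendant '[0,0,-0.7,0,0,0,0,0,0,0]'; python3 -m pendant '[0,0,-0.7,0,0,0,0,0,0,0]'
```

```text
clock: 13.4
tcp_pos: [0.5391, -0.0216, 0.1488]
orientation: [-0.155, 1.565, 0.155]
contact_force: [0.2, 0.9, -2.5]
grip_width: 0.0111
clock: 13.65
tcp_pos: [0.5392, -0.0219, 0.1487]
orientation: [-0.155, 1.565, 0.156]
contact_force: [-1.0, 3.8, -2.2]
grip_width: 0.0111
```

```bash
python3 -m pendant '[0,0,1.2,0,0,0,0,1.2,0,0,0,0,0,0,0]'; python3 -m pendant '[0,0,0,1,0,0,0,0,0,0]'; python3 -m pendant '[0,0,0,0.7,0,0,0,0,0,0]'; python3 -m pendant '[0,0,0,0.7,0,0,0,0,0,0]'
```

```text
clock: 14.02
tcp_pos: [0.5389, -0.0208, 0.1488]
orientation: [-0.155, 1.565, 0.154]
contact_force: [-0.2, 0.5, -4.5]
grip_width: 0.0114
clock: 14.28
tcp_pos: [0.5399, -0.0203, 0.1488]
orientation: [-0.155, 1.565, 0.154]
contact_force: [-0.2, 0.1, -3.4]
grip_width: 0.0111
clock: 14.52
tcp_pos: [0.5405, -0.0199, 0.1488]
orientation: [-0.155, 1.565, 0.155]
contact_force: [-0.4, -0.5, -3.5]
grip_width: 0.0108
clock: 14.78
tcp_pos: [0.5408, -0.0198, 0.1487]
orientation: [-0.155, 1.566, 0.155]
contact_force: [-2.1, -0.3, -2.8]
grip_width: 0.011
```

```bash
python3 -m pendant '[0,0,0,-1.2,0,0,0,0,-1.2,0,0,0,0,0,0]'; python3 -m pendant '[0,0,0,-0.8,0,0,0,0,0,0]'; python3 -m pendant '[0,0,0,-0.8,0,0,0,0,0,0]'
```

```text
clock: 15.15
tcp_pos: [0.5387, -0.0203, 0.1488]
orientation: [-0.155, 1.565, 0.155]
contact_force: [0.7, 0.6, -2.7]
grip_width: 0.0113
clock: 15.4
tcp_pos: [0.5379, -0.0204, 0.1488]
orientation: [-0.155, 1.565, 0.155]
contact_force: [0.5, -0.3, -3.3]
grip_width: 0.0111
clock: 15.65
tcp_pos: [0.5373, -0.0206, 0.1488]
orientation: [-0.155, 1.565, 0.155]
contact_force: [1.1, -0.3, -3.4]
grip_width: 0.0111
```

The hinge is contained on all four sides with about 3.5–4 mm of play, so the bores are on the pins. Centring, then lowering to the shoulders.

```bash
python3 -m pendant '[0,0,0.6,1.7,0,0,0,0,0,0,0,2,0,0,0,0,0,0,0,0]'; python3 -m pendant '[0,1.5,0,0,0,0,1.5,0,0,0,0,0,0,0,0]'; python3 -m pendant '[0,1,0,0,0,0,0,0,0,0]'; python3 -m pendant '[0,1,0,0,0,0,0,0,0,0]'
```

```text
clock: 16.15
tcp_pos: [0.5385, -0.0197, 0.1465]
orientation: [-0.155, 1.566, 0.155]
contact_force: [0.3, -1.1, -3.5]
grip_width: 0.0112
clock: 16.52
tcp_pos: [0.5386, -0.0196, 0.1436]
orientation: [-0.155, 1.566, 0.155]
contact_force: [-0.4, -0.3, -3.0]
grip_width: 0.0113
clock: 16.77
tcp_pos: [0.5387, -0.0197, 0.1427]
orientation: [-0.155, 1.565, 0.155]
contact_force: [1.0, 0.3, -3.5]
grip_width: 0.0111
clock: 17.02
tcp_pos: [0.5389, -0.0196, 0.142]
orientation: [-0.155, 1.565, 0.155]
contact_force: [-0.9, 0.3, -1.5]
grip_width: 0.011
```

```bash
python3 -m pendant '[0,0.7,0,0,0,0,0,0,0,0]'; python3 -m pendant '[0,0.7,0,0,0,0,0,0,0,0]'
```

```text
clock: 17.27
tcp_pos: [0.5389, -0.0197, 0.1417]
orientation: [-0.155, 1.565, 0.155]
contact_force: [-4.1, -0.4, 4.5]
grip_width: 0.0111
clock: 17.52
tcp_pos: [0.5388, -0.0198, 0.1414]
orientation: [-0.154, 1.565, 0.155]
contact_force: [-6.2, -0.6, 12.3]
grip_width: 0.0106
```

```bash
python3 -m pendant '[0,-1,0,0,0,0,0,0,0,0]' 20; python3 -m pendant '[14,0,0,0,0,18,0,0,0,0,25,0,0,0,0,32,0,0,0,0,32,0,0,0,0,32,0,0,0,0]'; python3 -m pendant '[40,-10,0,0,0,40,-25,0,0,0,40,-40,0,0,0,40,-25,0,0,0,40,0,0,0,0]'
python3 - <<'E'
from h import *
im,d,c=grab('scene'); P=cloud(d,c)
b=(d>0)&(im[...,2]>im[...,0]*1.5)&(abs(P[...,0]-.55)<.13)&(abs(P[...,1])<.15)&(P[...,2]>.02); Q=P[b]
for s in range(4):
    m0=Q.mean(0); n=np.linalg.svd(Q-m0,full_matrices=0)[2][2]; e=(Q-m0)@n; Q=Q[abs(e)<max(.003,1.5*e.std())]
print(m0,n,"top z",np.percentile(P[b][:,2],99.5)); print(nets.look_for("knuckle_up","scene")[:2])
cv2.imwrite('pics/p6.png',cv2.resize(im[130:260,270:400][...,::-1],(600,600),interpolation=cv2.INTER_CUBIC))
E
```

```text
clock: 17.77
tcp_pos: [0.5392, -0.0196, 0.1417]
orientation: [-0.155, 1.564, 0.155]
contact_force: [-1.1, -0.6, 4.2]
grip_width: 0.0114
clock: 18.52
tcp_pos: [0.5388, -0.0196, 0.1414]
orientation: [-0.155, 1.565, 0.155]
contact_force: [-1.0, 0.8, -0.1]
grip_width: 0.0318
clock: 19.15
tcp_pos: [0.5402, -0.0197, 0.244]
orientation: [-0.154, 1.56, 0.155]
contact_force: [-0.1, 0.2, -0.6]
grip_width: 0.04
[ 0.53403413 -0.02855529  0.09903312] [ 0.19989921 -0.97981577 -0.0011709 ] top z 0.17253608162578526
[{'location': [0.5322, -0.0285, 0.1025], 'score': 0.59}]
```

View pics/p6.png

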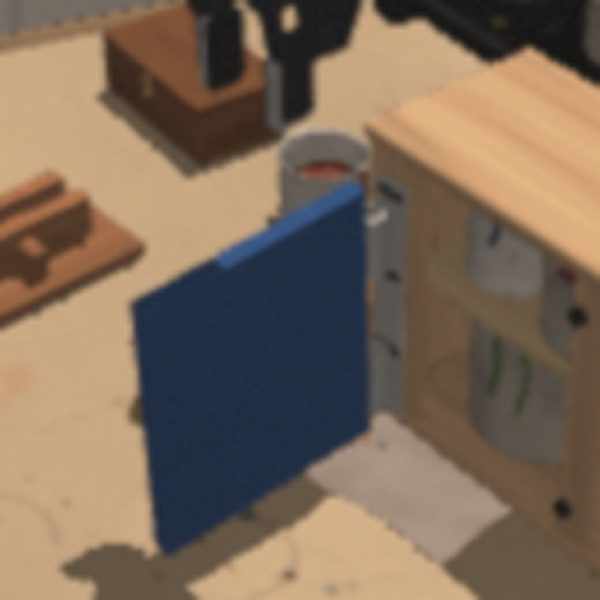

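The door hangs upright with its top edge at z = 0.1725 m, which is the seated height, and it is open and released. Next I close the fingers and push on the outer face.

```bash
python3 - <<'E'
from h import *
H=np.array([.6154,.0000]); phi=np.radians(191.5)
for s in(45,):
    g=H+.105*np.array([np.cos(phi),np.sin(phi)])+s/1000*np.array([np.cos(phi-np.pi/2),np.sin(phi-np.pi/2)])
    go((*g,.13),phi-np.pi/2)
print(r.get_obs()["joints"])
E
```

```text
shift mm [111.4  48.7 -25.9] turn -0.003
[-0.34654633  0.24568936  0.31883279  1.8879016  -0.08976267  1.02162313
  1.77834978]
```

```bash
python3 -m pendant '[0,0,24,-13,0,0,0,24.7,-13,0,0,0,0,0,0.175,0,0,0,0,0.175,0,0,0,0,0.175,0,0,0,0,0.175,0,0,0,0,0.175,0,0,0,0,0.175,0,0,0,0,0.175,0,0,0,0,0.175,0,0,0,0,0.17,0,20,0,0,0,0,40,0,0,0,0,40,0,0,0,0,11,0,0,0,0,0,0,0,0]' 20; python3 - <<'E'
from h import *
H=np.array([.6154,.0000]); phi=np.radians(191.5)
g=H+.105*np.array([np.cos(phi),np.sin(phi)])+.014*np.array([np.cos(phi-np.pi/2),np.sin(phi-np.pi/2)])
go((*g,.13),phi-np.pi); print(r.get_obs()["joints"])
E
```

```text
clock: 21.25
tcp_pos: [0.5032, 0.0228, 0.1299]
orientation: [1.061, 1.297, -1.064]
contact_force: [-0.4, 0.7, 0.3]
grip_width: -0.0002
shift mm [-0.1  0.5 30.7] turn -0.003
[-0.5422898   0.35282159  0.45417054  2.07695568 -0.2211842   0.75934648
  0.24703803]
```

Approach to about touching distance, then arc.

```bash
python3 -m pendant '[0,0,0,10,0,0,0,0,10,0,0,0,0,7,0,0,0,0,3,0,0,0,0,0,0]'; python3 -m pendant '[0,0,-0.6,6.3,-0.06,0,0,-0.6,6.3,-0.06,0,0,-0.6,6.3,-0.06,0,0,-0.6,6.3,-0.06,0,0,-0.6,6.3,-0.06]'; python3 - <<'E'
from h import *
def fit():
    im,d,c=grab('scene'); P=cloud(d,c)
    b=(d>0)&(im[...,2]>im[...,0]*1.5)&(abs(P[...,0]-.56)<.15)&(abs(P[...,1]+.05)<.15)&(P[...,2]>.02)&(P[...,2]<.18); Q=P[b]
    for s in range(4):
        m0=Q.mean(0); n=np.linalg.svd(Q-m0,full_matrices=0)[2][2]; e=(Q-m0)@n; Q=Q[abs(e)<max(.003,1.5*e.std())]
    print(m0,n,"plane dir deg",np.degrees(np.arctan2(n[1],n[0])),b.sum(),"top",np.percentile(P[b][:,2],99.5))
fit()
E
```

```text
clock: 21.88
tcp_pos: [0.5097, -0.0066, 0.1305]
orientation: [1.063, 1.296, -1.062]
contact_force: [0.2, -0.2, 0.1]
grip_width: -0.0001
clock: 22.5
tcp_pos: [0.5165, -0.0368, 0.1303]
orientation: [0.833, 1.406, -0.833]
contact_force: [0.0, 0.3, 1.0]
grip_width: -0.0001
[ 0.54134812 -0.05056923  0.10127532] [-0.45475768  0.89047354  0.01588482] plane dir deg 117.053035641186 1982 top 0.17276100789192933
```

```bash
python3 -m pendant '[0,0,-0.6,6.3,-0.06,0,0,-0.6,6.3,-0.06,0,0,-0.6,6.3,-0.06,0,0,-0.6,6.3,-0.06,0,0,-0.6,6.3,-0.06,0,0,-0.6,6.3,-0.06,0,0,-0.6,6.3,-0.06,0,0,-0.6,6.3,-0.06,0,0,-0.6,6.3,-0.06,0,0,-0.6,6.3,-0.06,0,0,-0.6,6.3,-0.06,0,0,-0.6,6.3,-0.06,0,0,-0.6,6.3,-0.06,0,0,-0.6,6.3,-0.06,0,0,-0.6,6.3,-0.06]'; python3 - <<'E'
from h import *
im,d,c=grab('scene'); P=cloud(d,c)
b=(d>0)&(im[...,2]>im[...,0]*1.5)&(abs(P[...,0]-.6)<.15)&(abs(P[...,1]+.05)<.15)&(P[...,2]>.02)&(P[...,2]<.18); Q=P[b]
print(b.sum(),Q.mean(0)); H=np.array([.6154,0]);t=tool(); 
v=t[:2,3]-H; print("tool yaw",np.degrees(yaw(t)),"r,ang",np.linalg.norm(v)*1000,np.degrees(np.arctan2(v[1],v[0])))
cv2.imwrite('pics/p7.png',cv2.resize(im[110:280,270:470][...,::-1],(700,595),interpolation=cv2.INTER_CUBIC))
E
```

```text
clock: 24.42
tcp_pos: [0.5839, -0.0993, 0.1303]
orientation: [0.135, 1.567, -0.135]
contact_force: [-0.5, -0.4, 0.8]
grip_width: 0.0001
604 [ 0.59026052 -0.12677821  0.09854419]
tool yaw 80.29644595501563 r,ang 104.18938463363466 -107.09202649444549
```

View pics/p7.png

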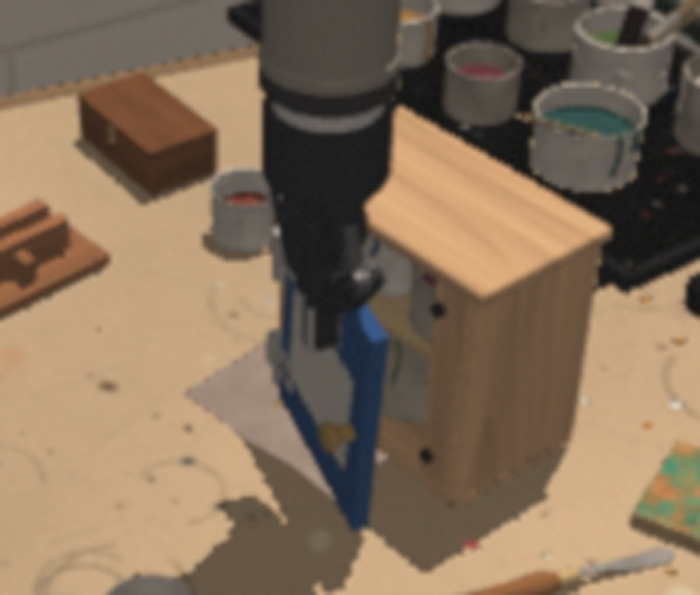

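The door is being carried along; its free edge at crop (375,420) is still about 19° short of the bumpers. I'll go slower from here.

```bash
python3 -m pendant '[0,0,-0.3,3.1,-0.03,0,0,-0.3,3.1,-0.03,0,0,-0.3,3.1,-0.03,0,0,-0.3,3.1,-0.03,0,0,-0.3,3.1,-0.03,0,0,-0.3,3.1,-0.03,0,0,-0.3,3.1,-0.03]';python3 -m pendant '[0,0,-0.1,1.5,-0.015,0,0,-0.1,1.5,-0.015]';python3 -m pendant '[0,0,-0.1,1.5,-0.015]';python3 -m pendant '[0,0,-0.1,1.5,-0.015]'
```

```text
clock: 25.35
tcp_pos: [0.6055, -0.1035, 0.1304]
orientation: [-0.031, 1.571, 0.031]
contact_force: [-1.3, -0.1, -0.3]
grip_width: -0.0001
clock: 25.6
tcp_pos: [0.6083, -0.1035, 0.1304]
orientation: [-0.053, 1.57, 0.053]
contact_force: [0.3, -1.1, -0.5]
grip_width: 0.0002
clock: 25.72
tcp_pos: [0.6098, -0.1035, 0.1304]
orientation: [-0.065, 1.57, 0.065]
contact_force: [-0.2, 0.1, -0.3]
grip_width: 0.0
clock: 25.85
tcp_pos: [0.6114, -0.1034, 0.1304]
orientation: [-0.077, 1.569, 0.077]
contact_force: [-0.3, -0.3, -0.4]
grip_width: -0.0002
```

```bash
python3 -m pendant '[0,0,0,1.5,-0.015,0,0,0,1.5,-0.015]';python3 -m pendant '[0,0,0,1,-0.01]';python3 -m pendant '[0,0,0,1,-0.01]';python3 -m pendant '[0,0,0,1,0]'
```

```text
clock: 26.1
tcp_pos: [0.6144, -0.1031, 0.1304]
orientation: [-0.101, 1.568, 0.101]
contact_force: [0.1, -0.3, -0.2]
grip_width: 0.0
clock: 26.22
tcp_pos: [0.6154, -0.103, 0.1304]
orientation: [-0.108, 1.568, 0.108]
contact_force: [-0.1, -0.5, -0.1]
grip_width: 0.0
clock: 26.35
tcp_pos: [0.6163, -0.1029, 0.1304]
orientation: [-0.116, 1.568, 0.116]
contact_force: [-0.5, 0.5, 1.0]
grip_width: 0.0001
clock: 26.48
tcp_pos: [0.6173, -0.1027, 0.1304]
orientation: [-0.116, 1.568, 0.116]
contact_force: [-1.0, 0.2, 0.0]
grip_width: 0.0003
```

```bash
python3 -m pendant '[0,0,0,1,0,0,0,0,0,0]';python3 -m pendant '[0,0,0,1,0,0,0,0,0,0]';python3 -m pendant '[0,0,0,0.7,0,0,0,0,0,0]'
```

```text
clock: 26.72
tcp_pos: [0.6177, -0.1027, 0.1302]
orientation: [-0.115, 1.569, 0.115]
contact_force: [-2.6, -0.9, 0.9]
grip_width: 0.0002
clock: 26.98
tcp_pos: [0.6178, -0.1027, 0.1301]
orientation: [-0.115, 1.571, 0.115]
contact_force: [-5.9, -0.9, 3.2]
grip_width: -0.0001
clock: 27.22
tcp_pos: [0.6178, -0.1028, 0.13]
orientation: [-0.115, 1.572, 0.115]
contact_force: [-8.0, -0.2, 4.2]
grip_width: 0.0001
```

The push force rises to 8 N with no further travel, so the door is on its bumpers. Backing off gently, retreating and checking.

```bash
python3 -m pendant '[0,0,0,0,0,0,0,0,-0.7,0,0,0,0,-0.7,0,0,0,0,-0.7,0,0,0,0,-0.7,0,0,0,0,-1,0,0,0,0,-2,0,0,0,0,-5,0,0,0,0,-15,0,0,0,0,-30,0,0,0,0,-40,0,0,-30,0,-30,0,0,-30,0,0,0,0,0,0,0,0]'; python3 - <<'E'
from h import *
for n in ('scene','top'):
    im,d,c=grab(n); P=cloud(d,c)
    b=(d>0)&(im[...,2]>im[...,0]*1.5)&(abs(P[...,0]-.63)<.08)&(P[...,1]<.05)&(P[...,1]>-.2)&(P[...,2]>.02)&(P[...,2]<.18); Q=P[b]
    f=b&(abs(P[...,2]-.172)<.006); 
    c_,s_=np.cos(CY),np.sin(CY); q=(P[f][:,:2]-CO)@np.array([[c_,-s_],[s_,c_]])*1000
    print(n,b.sum(),"top edge cab",len(q),np.percentile(q,[2,50,98],axis=0).round(1) if len(q) else '',np.polyfit(q[:,1],q[:,0],1),"topz",np.percentile(Q[:,2],99.5))
    if n=='scene': cv2.imwrite('pics/p8.png',cv2.resize(im[110:280,270:470][...,::-1],(700,595),interpolation=cv2.INTER_CUBIC))
    for t in("plum_tin","oxide_tin"): print(t,[x["location"] for x in nets.look_for(t,n)[:1]])
E
```

```text
clock: 28.98
tcp_pos: [0.496, -0.1213, 0.1927]
orientation: [-0.115, 1.563, 0.114]
contact_force: [-0.2, 0.9, 0.0]
grip_width: -0.0001
scene 1339 top edge cab 244 [[-85.4 -78.7]
 [-75.1 -11.2]
 [-65.2  55.5]] [  0.09349884 -74.09865407] topz 0.17281064720059747
plum_tin [[0.4152, -0.1808, 0.0334]]
oxide_tin []
top 628 top edge cab 298 [[-84.  -62. ]
 [-74.2   0. ]
 [-64.1  56.8]] [  0.1010589  -74.07483629] topz 0.17327635078598133
plum_tin [[0.4204, -0.1515, 0.0349]]
oxide_tin [[0.7014, 0.192, 0.0239]]
```

View pics/p8.png

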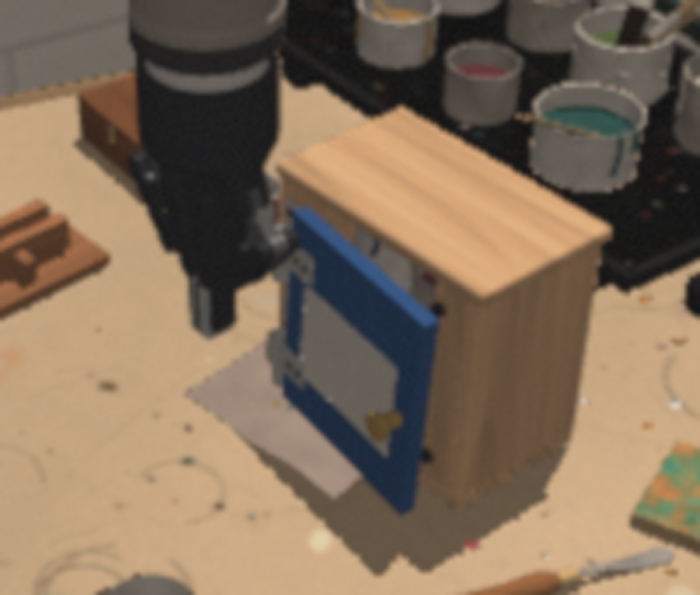

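The door has sprung back about 5.5° from its shut line, with its free edge at crop (420,420) and the bumpers showing. I'll push it shut again, press only lightly, and back off very slowly.

```bash
python3 -m pendant '[0,30,0,30,0,0,30,0,30,0,0,0,0,30,0,0,0,0,12,0,0,0,0,3,0,0,0,0,2,0,0,0,0,2,0,0,0,0,2,0,0,0,0,2,0,0,0,0,2,0,0,0,0,2,0,0,0,0,2,0,0,0,0,1.5,0,0,0,0,1,0,0,0,0,0.5,0,0,0,0,0,0]';python3 -m pendant '[0,0,0,0.5,0,0,0,0,0,0]';python3 -m pendant '[0,0,0,0.5,0,0,0,0,0,0]'
```

```text
clock: 31.28
tcp_pos: [0.6162, -0.1029, 0.1304]
orientation: [-0.116, 1.568, 0.116]
contact_force: [0.3, 0.1, 0.3]
grip_width: -0.0002
clock: 31.52
tcp_pos: [0.6167, -0.1028, 0.1304]
orientation: [-0.116, 1.568, 0.116]
contact_force: [-0.5, 0.3, 0.4]
grip_width: -0.0002
clock: 31.78
tcp_pos: [0.6172, -0.1027, 0.1304]
orientation: [-0.116, 1.568, 0.116]
contact_force: [-1.0, -0.7, 0.4]
grip_width: -0.0001
```

```bash
cat > e.py <<'E'
from h import *
for n in ('scene',):
    im,d,c=grab(n); P=cloud(d,c)
    f=(d>0)&(im[...,2]>im[...,0]*1.5)&(abs(P[...,0]-.63)<.08)&(P[...,1]<.05)&(P[...,1]>-.2)&(abs(P[...,2]-.172)<.006)
    c_,s_=np.cos(CY),np.sin(CY); q=(P[f][:,:2]-CO)@np.array([[c_,-s_],[s_,c_]])*1000
    pf=np.polyfit(q[:,1],q[:,0],1); print(n,len(q),np.percentile(q,[2,98],axis=0).round(1),pf,"inner at -75:",pf@[-75,1]+6, r.get_obs()['contact_force'].round(1))
E
python3 -m pendant '[0,0,0,0,0,0,0,0,0,0,0,0,0,0,0,0,0,0,0,0]'; python3 e.py; python3 -m pendant '[0,0,0,-0.1,0,0,0,0,-0.1,0,0,0,0,-0.1,0,0,0,0,-0.1,0,0,0,0,-0.1,0,0,0,0,-0.1,0,0,0,0,-0.1,0,0,0,0,-0.1,0,0,0,0,-0.1,0,0,0,0,-0.1,0,0,0,0,-0.1,0,0,0,0,-0.1,0,0,0,0,-0.1,0,0,0,0,-0.1,0,0,0,0,-0.1,0,0,0,0,0,0]'; python3 e.py
python3 -m pendant '[0,0,0,-0.5,0,0,0,0,-0.5,0,0,0,0,-1,0,0,0,0,-1,0,0,0,0,-2,0,0,0,0,-2,0,0,0,0,-4,0,0,0,0,-8,0,0,0,0,-8,0,0,0,0,0,0]'; python3 e.py
```

```text
clock: 32.28
tcp_pos: [0.6172, -0.1028, 0.1304]
orientation: [-0.116, 1.568, 0.116]
contact_force: [-0.4, -0.6, -0.3]
grip_width: 0.0001
scene 75 [[-85.1 -80.1]
 [-61.3  56.1]] [-8.04388635e-03 -6.93279385e+01] inner at -75: -62.724646986054765 [0.1 0.9 1. ]
clock: 34.33
tcp_pos: [0.6156, -0.103, 0.1304]
orientation: [-0.116, 1.568, 0.116]
contact_force: [-0.2, 0.2, 1.5]
grip_width: 0.0002
scene 70 [[-75.8 -78.2]
 [-63.   57. ]] [ 3.13271971e-03 -6.99576576e+01] inner at -75: -64.19261157508363 [1.2 1.1 0.1]
clock: 35.62
tcp_pos: [0.5881, -0.1073, 0.1304]
orientation: [-0.115, 1.568, 0.115]
contact_force: [0.2, 0.1, 0.7]
grip_width: 0.0003
scene 62 [[-108.8  -80.7]
 [ -65.   -14.2]] [ -0.41954989 -98.98980596] inner at -75: -61.52356435082943 [-0.2  0.6  0.2]
```

```bash
python3 -m pendant '[0,0,0,-30,0,0,0,0,-40,0,0,-30,0,-30,0,0,-30,0,0,0,0,0,0,0,0,0,0,0,0,0,0,0,0,0,0]'; python3 e.py; python3 -m pendant '[0,0,0,0,0,0,0,0,0,0,0,0,0,0,0,0,0,0,0,0]'; python3 e.py; python3 -c "
import cv2
from h import *
im,d,c=grab('scene');cv2.imwrite('pics/p9.png',cv2.resize(im[110:280,270:470][...,::-1],(700,595),interpolation=cv2.INTER_CUBIC))"
```

```text
clock: 36.55
tcp_pos: [0.4896, -0.1214, 0.1894]
orientation: [-0.116, 1.57, 0.116]
contact_force: [0.2, -0.0, 0.6]
grip_width: -0.0003
scene 252 [[-76.8 -78.5]
 [-61.4  54.9]] [ 3.70302339e-02 -6.91960718e+01] inner at -75: -65.97333935477243 [ 1.2 -0.3 -0.4]
clock: 37.1
tcp_pos: [0.4901, -0.1216, 0.1904]
orientation: [-0.116, 1.568, 0.116]
contact_force: [0.3, 0.2, 0.1]
grip_width: 0.0002
scene 253 [[-76.5 -79. ]
 [-61.3  54.9]] [ 3.26388066e-02 -6.91362258e+01] inner at -75: -65.58413630376063 [ 0.1  0.4 -0.2]
```

View pics/p9.png

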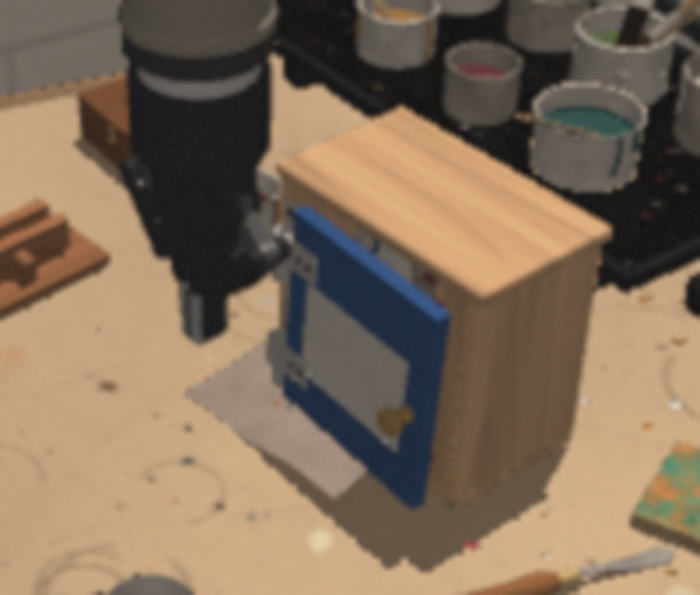

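The door now covers the bumpers, with its free edge at crop (435,410). It is at rest: two readings 0.5 s apart put its inner edge at cabinet x ≈ -66 mm, inside the -72 to -52 mm window. Handing in.

```bash
python3 -c "
from h import *
grab('top')
for t in('plum_tin','oxide_tin'): print(t,[x['location'] for x in nets.look_for(t,'top')[:2]])
print(r.hand_in())"
```

```text
plum_tin [[0.4197, -0.1553, 0.0337]]
oxide_tin [[0.7, 0.1937, 0.0233], [0.6244, -0.0768, 0.1278]]
the job is handed in; nothing more can be done
None
```

The blue door is hung on both pins and shut, and the job is handed in at about 37 s of the 72 s allowed. No verdict was reported.

- **Hanging:** I lowered the door over the pins by feel. The hinge met a stop on all four sides with about 4 mm of play, so the pins were inside the knuckles. At the shoulders the force reading peaked at +12 N, about 15 N on the pins allowing for the door's weight. After I let go, its top edge stood at z = 0.1725 m, the seated height, with the door about 90° open.
- **Shutting:** The first push reached about 8 N against the bumpers, and the door sprang back about 5.5°. I pushed again more gently and backed off slowly. At the last check, two readings 0.5 s apart put the inner face at the free edge at cabinet x = -66.0 and -65.6 mm. The limits are -72 and -52 mm. The door was at rest and the arm clear.
- **Tins:** The rust-coloured tin was where it started. The checks on the plum tin disagreed:
  - **Top camera:** its last two readings put the tin about 20–24 mm from its first one in y (-0.155 and -0.152 against -0.1755), possibly because the arm partly hid it.
  - **Scene camera:** its one later reading, taken after the first push and not repeated, matched its first one (-0.1808 against -0.1811).
  - **Contact:** I planned no move near this tin and felt no unexpected contact. I did not settle the disagreement before handing in.

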